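# Set out the bobbins in a sorting tray

## Task

First lift the upper sorting tray straight off the nested pair, leaving the lower tray standing, and set it down flat in the middle of the cork mat, lengthwise along it. Then open only the organiser compartment that holds the bobbins, put every bobbin into the tray on the mat, and finally shut that lid again flat. Leave the other lids shut and do not disturb the tea glass holder, the hoops or the bodkin case.

Things in the scene. Friction and masses are not known exactly. Their poses are not given: they have to be found in the camera images.
- organiser: Base plate of the bead organiser, translucent purple plastic, 122 x 342 x 8 mm, fixed; origin at the centre of its underside, y along the row of four compartments, -x towards the front where the lid tabs are
- box_a: One of the four translucent purple lidded compartments standing side by side in a row on the base plate, 84 mm apart (which stands where differs from start to start; the contents show through the lids). Fixed. Outside 110 (x) x 82 (y) x 36 mm high, walls and floor 3 mm, so inside 104 x 76 x 33 mm; origin at the centre of its underside, which is 8 mm above the table; front is -x
- lid_a (a joint): Hinge angle of the lid of box_a in rad, 0 = shut flat, grows as the front edge is lifted, stop at 2.4 (leaning back). The lid is a 3 mm clear purple plate of 30 g on a stiff friction hinge along the compartment's far top edge (box frame x = +55, z = 36 mm, parallel to its y): it stays at whatever angle it is left
- lid_a_tab (a point): Point in the thumb tab of the lid of box_a, midway in its width and thickness. The tab is a tongue in the plane of the lid, 16 mm wide (y), 8 mm thick, sticking out 22 mm past the lid's front edge; this point is 12.5 mm out from that edge and 122.5 mm from the hinge line, 44.5 mm above the table when shut. The space in front of and beside the tab is free
- box_b: Another compartment, same as box_a
- lid_b (a joint): Hinge angle of the lid of box_b in rad, 0 = shut flat, grows as the front edge is lifted, stop at 2.4 (leaning back). Otherwise like lid_a
- lid_b_tab (a point): Point in the thumb tab of the lid of box_b, midway in its width and thickness. Same tab as lid_a
- box_c: Another compartment, same as box_a
- lid_c (a joint): Hinge angle of the lid of box_c in rad, 0 = shut flat, grows as the front edge is lifted, stop at 2.4 (leaning back). Otherwise like lid_a
- lid_c_tab (a point): Point in the thumb tab of the lid of box_c, midway in its width and thickness. Same tab as lid_a
- box_d: Another compartment, same as box_a
- lid_d (a joint): Hinge angle of the lid of box_d in rad, 0 = shut flat, grows as the front edge is lifted, stop at 2.4 (leaning back). Otherwise like lid_a
- lid_d_tab (a point): Point in the thumb tab of the lid of box_d, midway in its width and thickness. Same tab as lid_a
- bobbin_1: Steel sewing-machine bobbin wound with grey thread: a round flat reel, 21 mm diameter, 12 mm high, 14 g, at the start lying flat in a compartment; origin at the centre of its underside, z along its axis. Two to four bobbins are present, all in the same compartment, in a line along its x about 24 mm apart; the others are absent. The other compartments hold wooden toggles, brass thimbles and square buckles
- bobbin_2: Another bobbin like bobbin_1; may be absent
- bobbin_3: Another bobbin like bobbin_1; may be absent
- bobbin_4: Another bobbin like bobbin_1; may be absent
- tray_top: The upper of two alike brown wooden sorting trays, nested one in the other. Rectangular: collar 124 (x) x 66 (y) mm outside from 14 to 30 mm above the underside, 3 mm thick; below it a narrower well 115 x 57 mm outside, 109 x 51 mm inside, floor 3 mm thick. The well sits 13 mm deep in the collar of the tray below with 1.5 mm play all round, so that the upper tray stands 17 mm proud of the lower rim; about 80 g. Origin at the centre of its underside, z up, x along its length
- tray_low: The lower tray of the nested pair, same shape, standing on the table; same origin and axes
- mat: Oblong cork mat, 160 (x) x 100 (y) x 4 mm, fixed on the table; origin at the centre of its underside
- tea_holder: Bystander: white ceramic tea glass holder with a side handle, 68 mm diameter, 75 mm high; origin at the centre of its underside
- hoops: Bystander: nested pair of wooden embroidery hoops lying flat, 124 mm diameter, 10 mm high, brass clamp; origin at the centre of its underside
- bodkin_case: Bystander: flat clear case with a steel bodkin, 20 x 100 x 14 mm; origin at the centre of its underside
Mind the look-alikes: they are no part of the job. Leave any green or red look-alike of the tray_top alone.

How it is judged:
On the way, in this order (a step that is already met when the one before it is completed fails the run):
1. the upper tray stands flat in the middle of the cork mat, lengthwise along it, all lids still shut (horizontal distance between tray_top and mat below 0.03 m and angle between the x axis of tray_top and the x axis of mat, either way round below 0.3 rad and angle between tray_top's own z axis and vertical below 0.12 rad and height (world z) of tray_top below 0.012 m and linear speed of tray_top below 0.03 m/s and value of joint lid_a below 0.3 rad), for 0.2 s.
2. the lid of the compartment with the bobbins is wide open (over 1.2 rad) (value of joint lid_a above 1.2 rad), for 0.2 s.
3. every bobbin lies in the tray (x of bobbin_1 in the frame of tray_top between -0.058 and 0.058 m and y of bobbin_1 in the frame of tray_top between -0.03 and 0.03 m and z of bobbin_1 in the frame of tray_top between 0 and 0.032 m and linear speed of each of bobbin_1, bobbin_2, bobbin_3, bobbin_4 below 0.05 m/s and x of bobbin_2 in the frame of tray_top between -0.058 and 0.058 m and y of bobbin_2 in the frame of tray_top between -0.03 and 0.03 m and z of bobbin_2 in the frame of tray_top between 0 and 0.032 m and x of bobbin_3 in the frame of tray_top between -0.058 and 0.058 m and y of bobbin_3 in the frame of tray_top between -0.03 and 0.03 m and z of bobbin_3 in the frame of tray_top between 0 and 0.032 m and x of bobbin_4 in the frame of tray_top between -0.058 and 0.058 m and y of bobbin_4 in the frame of tray_top between -0.03 and 0.03 m and z of bobbin_4 in the frame of tray_top between 0 and 0.032 m and value of joint lid_a above 0.5 rad), for 0.2 s.
At the end, for the whole second after the job is handed in: The upper tray stands flat on the cork mat, its centre within 30 mm of the mat's centre and its length within 0.3 rad of the mat's; every bobbin present lies inside it; all four lids are shut to within 0.1 rad; the lower tray stands upright on the table; all is at rest (horizontal distance between tray_top and mat below 0.03 m and angle between the x axis of tray_top and the x axis of mat, either way round below 0.3 rad and angle between each of tray_top, tray_low's own z axis and vertical below 0.12 rad and height (world z) of each of tray_top, tray_low below 0.012 m and linear speed of tray_top below 0.03 m/s and x of bobbin_1 in the frame of tray_top between -0.058 and 0.058 m and y of bobbin_1 in the frame of tray_top between -0.03 and 0.03 m and z of bobbin_1 in the frame of tray_top between 0 and 0.032 m and linear speed of each of bobbin_1, bobbin_2, bobbin_3, bobbin_4 below 0.05 m/s and x of bobbin_2 in the frame of tray_top between -0.058 and 0.058 m and y of bobbin_2 in the frame of tray_top between -0.03 and 0.03 m and z of bobbin_2 in the frame of tray_top between 0 and 0.032 m and x of bobbin_3 in the frame of tray_top between -0.058 and 0.058 m and y of bobbin_3 in the frame of tray_top between -0.03 and 0.03 m and z of bobbin_3 in the frame of tray_top between 0 and 0.032 m and x of bobbin_4 in the frame of tray_top between -0.058 and 0.058 m and y of bobbin_4 in the frame of tray_top between -0.03 and 0.03 m and z of bobbin_4 in the frame of tray_top between 0 and 0.032 m and value of joint each of lid_a, lid_b, lid_c, lid_d below 0.1 rad); the robot touches nothing.
It fails at once if the lid of a compartment without bobbins is opened (over 0.3 rad) (value of joint any of lid_b, lid_c, lid_d above 0.3 rad).
It fails at once if the lower tray is lifted off the table (over 20 mm) or tipped (over 0.4 rad) (height (world z) of tray_low above 0.02 m or angle between tray_low's own z axis and vertical above 0.4 rad).
It fails at once if the tea glass holder, the hoops or the bodkin case is moved over 30 mm or the holder tipped (distance of any of tea_holder, hoops, bodkin_case from where it was at the start of the episode above 0.03 m or angle between tea_holder's own z axis and vertical above 0.4 rad).
Of bobbin_1, bobbin_2, bobbin_3, bobbin_4 only 2 to 4 are there at a start; the rules pass over those that are not, and their reading is None.
At some moment in a run one of tray_top may be knocked a few centimetres aside while the robot is not near it.
Once in a run the grip may slacken for a moment while it holds something.
It also fails if it takes over 210 s, if anything falls off the work surface, if the arm or the gripper's body presses on something with over 40 N, if the wrist force passes 120 N, or if a joint passes its speed limit or range.

## Robot

A 7-joint arm with a two-finger parallel gripper is mounted at the origin on the work surface. World frame = base frame: x ahead of the robot, y to its left, z up, the work surface at z = 0. Lengths are in m, angles in rad, forces in N, time in s.
With the tool pointing down it reaches from about 0.35 to 0.9 m from the base axis. Payload 19.9 kg.
Tool frame: the origin (TCP) lies between the finger pads; the fingertips stand 19 mm ahead of it and the grasp point (between the pads) is the TCP; z points along the fingers, y is the line along which they close (so a half turn about z gives the same grasp; the last joint's range is limited). The gripper opens to 94 mm and grips with 3 to 60 N. Pads are 16 mm wide; open, the fingers measure 119 mm over their backs; the gripper's body (75 mm by 177 mm) begins 78 mm behind the grasp point.
Start: joints at [1.274, 0.417, -0.01, 1.614, 0.005, 1.111, -0.053], TCP at [0.158, -0.605, 0.224] pointing down, gripper open.
Joint ranges: [-2.81, 2.81], [-0.39, 2.02], [-1.27, 1.25], [0.06, 2.57], [-1.19, 4.33], [0.19, 2], [-2.82, 2.82]. Speed limits (rad/s): [1.89, 1.89, 2.39, 2.39, 3.01, 3.01, 3.01].

## Interface

Orientations are given as a 3x3 rotation matrix whose columns are the frame's x, y, z axes.
In Python, from rig import robot gives the robot as it stands. Calls block until the motion is done:
- robot.move_ptp(position, orientation): joint-space move of the TCP to a pose.
- robot.move_linear(position, velocity=0.15, frame=None, threshold=None): straight line of the TCP; frame=None keeps the orientation; velocity is the mean speed in m/s. With threshold (N) it stops when the force on the tool has changed by that much, and returns True; else False.
- robot.goto_joints(angles): joint-space move.
- robot.gripper_to(opening): finger opening in m; the grip force is fixed at half the most; returns when the fingers have stopped.
- robot.pause(seconds).
- robot.ik(position, orientation): joint angles nearest the present ones, or None.
- robot.get_state(): the state.
- robot.grab_frame(name): name is "scene" or "side" or "wrist"; returns the picture (480x640x3 uint8, red, green, blue); there is no depth.
- robot.camera_info(name): a dict with "fx", "fy", "cx", "cy" (pixels), "dist" ([k1, k2, p1, p2, k3] as OpenCV has them; the pictures are not rectified), "rvec" (rotation vector, rad) and "tvec" (3), from world to camera coordinates, as OpenCV has them. Camera axes: x right, y down, z forward; pixel columns grow to the right and rows downward; lengths in m; the calibration is good to about 2 mm. A picture is of the moment at which its call begins: read the wrist's pose just before it. camera_info takes no time and is no camera call; for the wrist camera it gives the pose at the moment of the call.
A pose or a line that the arm cannot do raises robot.PlanningError and nothing moves.
- robot.sign_off(): hands the job in; it is judged then, once.
The state is a dict: "time": time; "qpos": joint angles; "joint_vel": joint speeds; "effort": joint torques, N m; "ee_pos": TCP position; "tool_rot": TCP orientation; "force": force on the tool from outside, world axes, zero at the start; "moment": the same for the moment, N m; "opening": finger opening in m; "grasp_force": force on a finger pad.
Only numpy, scipy, OpenCV 4.12 (cv2) and the standard library are available. Lean on these libraries where they do the work, as an engineer would, in place of code of your own. Each camera call takes 0.05 s, during which the arm holds its last target. There are 200 camera calls.

## Working session

There is one attempt and no reset: what is moved stays moved. The work goes in short steps, each a Python script; the robot and the scene stay as the last script left them, time stands still between calls to the robot, and variables do not carry over. Pictures are saved under pics/ and viewed, at most 14 in all, crops included, and the job is handed in when it is done.

```bash
ls; mkdir -p pics
python3 - <<'E'
from rig import robot
import cv2
for n in("scene","side"):
    cv2.imwrite(f"pics/{n}0.png",robot.grab_frame(n)[:,:,::-1]); i=robot.camera_info(n); print(n,i)
print(robot.get_state())
E
```

```text
pics
scene {'fx': 480.4582988319769, 'fy': 480.4582988319769, 'cx': 320.3686218377129, 'cy': 239.48915190439322, 'dist': array([-0.07945633,  0.        ,  0.        ,  0.        ,  0.        ]), 'rvec': array([ 1.41760828,  1.78368925, -1.01274294]), 'tvec': array([ 0.13659523, -0.16420923,  1.45999086])}
side {'fx': 554.727710336846, 'fy': 554.727710336846, 'cx': 331.8666830481086, 'cy': 239.35430116039842, 'dist': array([-0.1600749,  0.       ,  0.       ,  0.       ,  0.       ]), 'rvec': array([ 0.70553911, -2.56029277,  1.24253078]), 'tvec': array([0.39167354, 0.23683219, 0.99823773])}
{'time': 0.1, 'qpos': array([ 1.27450997,  0.41788876, -0.01028872,  1.6140943 ,  0.00468497,
        1.110683  , -0.05300878]), 'joint_vel': array([ 0.00021567, -0.00296366, -0.0015426 , -0.00190168, -0.00016437,
        0.00097457,  0.00174719]), 'effort': array([ 2.65252093e-03, -8.52591848e+01,  6.41061589e-01, -4.26701939e+01,
       -4.87674843e-02,  1.62932358e-02,  1.12410708e-04]), 'ee_pos': array([ 0.1574347 , -0.60453194,  0.22391209]), 'tool_rot': array([[ 9.67722347e-01,  2.52018544e-01, -3.37094206e-04],
       [ 2.52018758e-01, -9.67721839e-01,  9.94038044e-04],
       [-7.56974044e-05, -1.04690689e-03, -9.99999449e-01]]), 'force': array([-0.01398878,  0.1070148 , -0.38602856]), 'moment': array([-0.02895048,  0.01849639,  0.01155622]), 'grasp_force': 0.0, 'opening': 0.09376282329320171}
```

View pics/scene0.png

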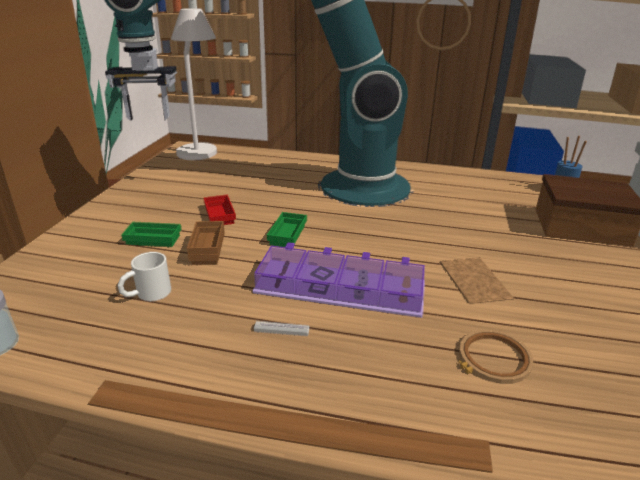

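View pics/side0.png

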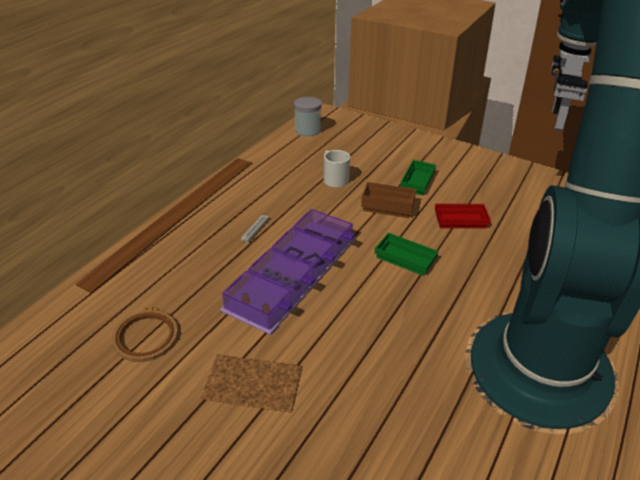

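The scene image shows the brown nested pair at (206,243), green trays at (152,234) and (287,228), and a red one at (220,209). The mat is at (476,279) and the organiser spans (255,295) to (425,310). The third compartment from the left, near (362,282), holds grey round reels, so that is the bobbin box. The side image agrees: bobbins near (283,275), mat at (253,382), brown pair at (389,198).

```bash
cat > h.py <<'E'
from rig import robot
import numpy as np, cv2
from scipy.spatial.transform import Rotation as R
def ray(n,uv,info=None):
    i=info or robot.camera_info(n); K=np.array([[i['fx'],0,i['cx']],[0,i['fy'],i['cy']],[0,0,1]])
    p=cv2.undistortPoints(np.array(uv,float).reshape(-1,1,2),K,np.array(i['dist']))[:,0]
    M=cv2.Rodrigues(np.array(i['rvec']))[0]; c=-M.T@np.array(i['tvec'])
    return c,np.c_[p,np.ones(len(p))]@M
def onz(n,uv,z,info=None):
    c,d=ray(n,uv,info); return c+d*((z-c[2])/d[:,2])[:,None]
def proj(n,P,info=None):
    i=info or robot.camera_info(n); K=np.array([[i['fx'],0,i['cx']],[0,i['fy'],i['cy']],[0,0,1]])
    return cv2.projectPoints(np.array(P,float).reshape(-1,1,3),np.array(i['rvec']),np.array(i['tvec']),K,np.array(i['dist']))[0][:,0]
def down(yaw):  # tool x axis at yaw in world, z down
    c,s=np.cos(yaw),np.sin(yaw); return np.array([[c,s,0],[s,-c,0],[0,0,-1.]])
def snap(n,f):
    i=robot.camera_info(n); im=robot.grab_frame(n); cv2.imwrite(f"pics/{f}.png",im[:,:,::-1]); return im,i
E
python3 - <<'E'
from h import *
np.set_printoptions(precision=4,suppress=True)
print("mat scene",onz("scene",[(441,260),(489,258),(512,296),(464,302)],.004))
print("mat side",onz("side",[(215,356),(301,362),(294,410),(203,402)],.004))
print("tray top rim scene",onz("scene",[(195,224),(224,222),(220,249),(187,249)],.047))
print("tray top rim side",onz("side",[(367,183),(416,189),(413,203),(362,198)],.047))
print("tabs scene",onz("scene",[(290,246),(327,250),(366,255),(405,261)],.0445))
print("tabs side",onz("side",[(352,236),(330,260),(306,287),(281,317)],.0445))
print("base scene",onz("scene",[(255,294),(423,311)],.0))
print("base side",onz("side",[(221,310),(270,330)],.0))
print("holder,hoop,case",onz("scene",[(152,296),(496,357),(281,330)],0))
E
```

```text
mat scene [[0.3843 0.2274 0.004 ]
 [0.3484 0.3376 0.004 ]
 [0.4907 0.373  0.004 ]
 [0.5345 0.2738 0.004 ]]
mat side [[0.5319 0.2908 0.004 ]
 [0.3905 0.2192 0.004 ]
 [0.3451 0.3122 0.004 ]
 [0.4853 0.3811 0.004 ]]
tray top rim scene [[ 0.4343 -0.3485  0.047 ]
 [ 0.4081 -0.2858  0.047 ]
 [ 0.5263 -0.2464  0.047 ]
 [ 0.5438 -0.3157  0.047 ]]
tray top rim side [[ 0.5353 -0.3132  0.047 ]
 [ 0.4193 -0.3543  0.047 ]
 [ 0.4011 -0.2939  0.047 ]
 [ 0.5148 -0.2473  0.047 ]]
tabs scene [[ 0.4731 -0.1043  0.0445]
 [ 0.4699 -0.0219  0.0445]
 [ 0.4698  0.0635  0.0445]
 [ 0.4736  0.147   0.0445]]
tabs side [[ 0.4658 -0.1073  0.0445]
 [ 0.466  -0.0119  0.0445]
 [ 0.465   0.0833  0.0445]
 [ 0.4613  0.1763  0.0445]]
base scene [[ 0.6025 -0.1428  0.    ]
 [ 0.5776  0.194   0.    ]]
base side [[ 0.5994  0.1898  0.    ]
 [ 0.4852  0.1819 -0.    ]]
holder,hoop,case [[ 0.6602 -0.343   0.    ]
 [ 0.6791  0.325   0.    ]
 [ 0.6961 -0.06    0.    ]]
```

Run:
```python
from h import *
robot.move_ptp([.46,-.30,.30],down(np.deg2rad(20)))
im,i=snap("wrist","w1"); np.save("w1.npy",i,allow_pickle=True)
s=robot.get_state(); print(s['time'],s['qpos'],proj("wrist",[(.468,-.3,.047)],i))
M=cv2.Rodrigues(i['rvec'])[0]; print(-M.T@i['tvec'],M)
```

```text
1.75 [ 0.71503879  0.22652718 -0.22576803  1.7043872   0.05380078  1.21718003
 -0.74745074] [[320.11912104 202.75070911]]
[ 0.52577279 -0.27672507  0.46094774] [[ 3.39848896e-01 -9.40480018e-01  2.51449173e-04]
 [-9.12643286e-01 -3.29725311e-01  2.41585290e-01]
 [-2.27123228e-01 -8.23319774e-02 -9.70379557e-01]]
```

View pics/w1.png

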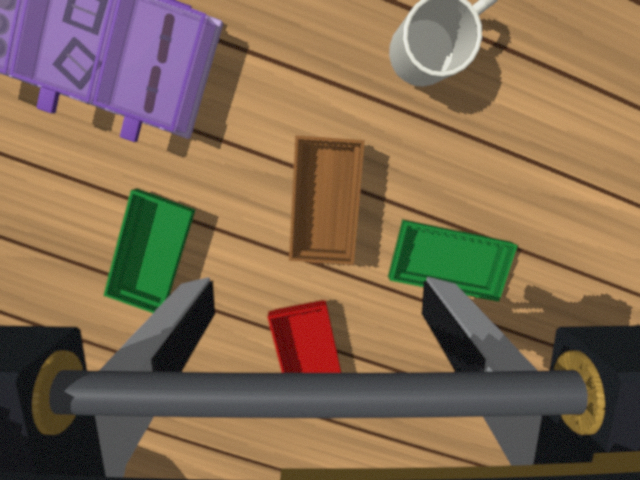

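The wrist image shows the upper tray rim corners at (296,137), (363,138), (354,263) and (290,259). The fingers have clear space on both long sides.

Run:
```python
from h import *
np.set_printoptions(precision=4,suppress=True)
i=np.load("w1.npy",allow_pickle=True).item()
P=onz("wrist",[(296,137),(363,138),(354,263),(290,259)],.047,i)
c=P.mean(0); d=(P[0]-P[3])+(P[1]-P[2]); yaw=np.arctan2(d[1],d[0])
print(P,c,np.rad2deg(yaw),np.linalg.norm(d)/2)
print("tabs",onz("wrist",[(131,129),(47,101)],.0445,i), "right edge base",onz("wrist",[(219,20),(190,137)],.0,i))
assert abs(c[0]-.468)<.012 and abs(c[1]+.3)<.012
robot.move_ptp([c[0],c[1],.12],down(yaw))
print(robot.move_linear([c[0],c[1],.0525],.08,threshold=12), robot.get_state()['ee_pos'])
robot.gripper_to(0.0); s=robot.get_state(); print(s['opening'],s['grasp_force'])
robot.move_linear([c[0],c[1],.16],.08)
s=robot.get_state(); print(s['opening'],s['grasp_force'],s['force'],s['time'])
snap("scene","s1")
np.save("yaw.npy",yaw)
```

```text
[[ 0.5195 -0.257   0.047 ]
 [ 0.5403 -0.3172  0.047 ]
 [ 0.4217 -0.3535  0.047 ]
 [ 0.4035 -0.2908  0.047 ]] [ 0.4712 -0.3046  0.047 ] 16.667698707676156 0.12243691514422901
tabs [[ 0.4735 -0.1044  0.0445]
 [ 0.4722 -0.0191  0.0445]] right edge base [[ 0.6018 -0.1433  0.    ]
 [ 0.4809 -0.1484  0.    ]]
False [ 0.4715 -0.3048  0.0529]
0.06579344753268539 29.983938988298178
0.06559926345689385 29.98416244983673 [ 0.2342  0.6776 -0.4599] 5.5333
```

View pics/s1.png

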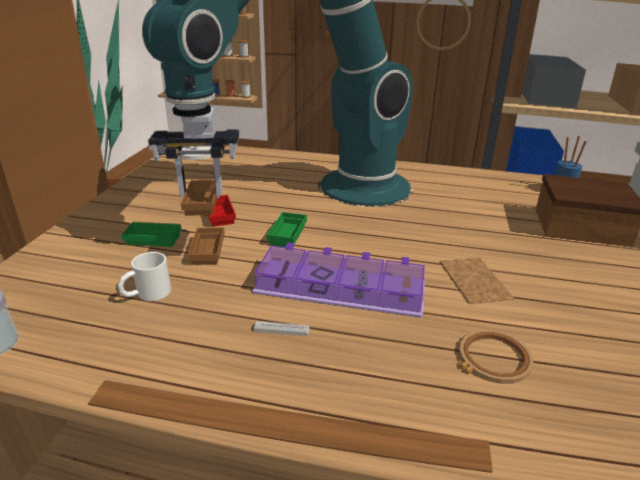

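The upper tray hangs in the gripper at (199,195). The lower one stands alone at (206,245).

Run:
```python
from h import *
np.set_printoptions(precision=4,suppress=True)
y=np.deg2rad(22)
robot.move_ptp([.41,-.1,.17],down(y))
print(robot.get_state()['opening'],robot.get_state()['grasp_force'])
robot.move_ptp([.439,.302,.13],down(y))
s=robot.get_state();print(s['opening'],s['grasp_force'],s['time'])
snap("wrist","w2")
```

```text
0.06571763949424644 29.984158538281918
0.0657459740730374 29.98421447351575 7.95
```

View pics/w2.png

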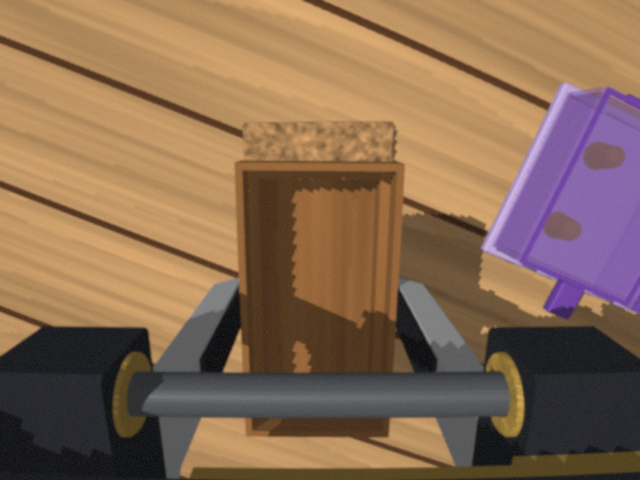

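The held tray is parallel to the mat and centred on it, with the mat's far corners at (244,124) and (395,123). I'll place it now, correcting from those corners.

Run:
```python
from h import *
np.set_printoptions(precision=4,suppress=True)
P=onz("wrist",[(244,124),(395,123)],.004); d=P[0]-P[1]
yaw=np.arctan2(-d[0],d[1]); m=P.mean(0)[:2]-.08*np.array([np.cos(yaw),np.sin(yaw)])
print(P,np.linalg.norm(d),np.rad2deg(yaw),m)
t=m if np.hypot(*(m-[.439,.302]))<.012 else np.array([.439,.302])
robot.move_linear([*t,.06],.1)
print(robot.move_linear([*t,.0385],.03,threshold=4)); s=robot.get_state(); print(s['ee_pos'],s['opening'])
robot.gripper_to(.09); robot.move_linear([*t,.15],.1)
# look at organiser from above
robot.move_ptp([.43,.05,.28],down(0.02))
im,i=snap("wrist","w3"); np.save("w3.npy",i,allow_pickle=True); print(robot.get_state()['time'],t)
snap("scene","s2")
```

```text
[[0.4957 0.3756 0.004 ]
 [0.5332 0.2839 0.004 ]] 0.09908237480010003 22.2376538823977 [0.4404 0.2995]
True
[0.4403 0.2993 0.0395] 0.06557722430572163
12.4833 [0.4404 0.2995]
```

View pics/w3.png

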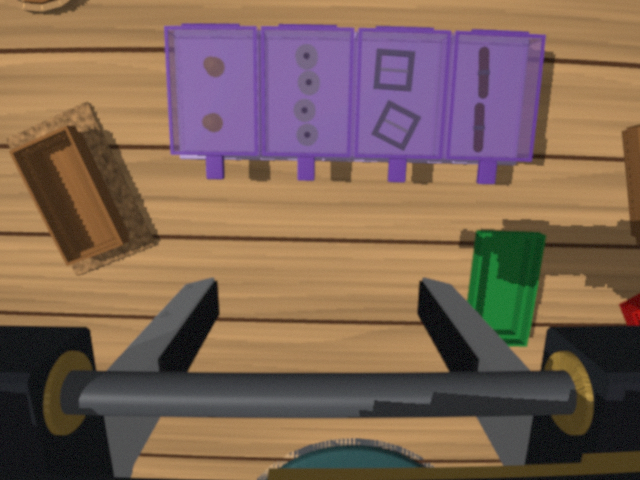

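View pics/s2.png

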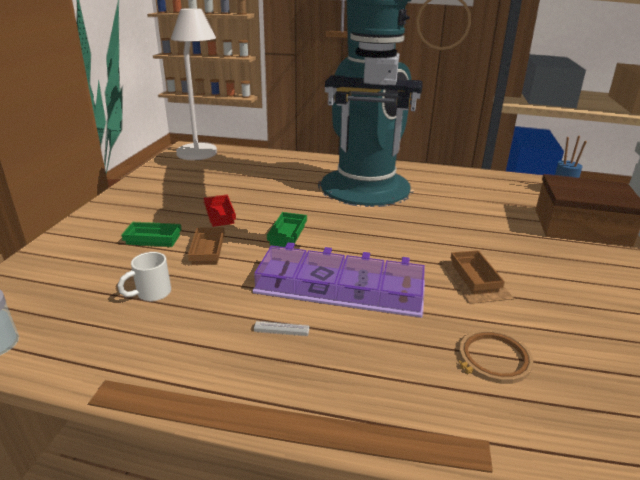

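w3 shows four bobbins at (306,56), (308,82), (304,110) and (307,134), in the box whose tab is at (306,168). The other tabs are at (215,168), (397,170) and (487,172). The tray is on the mat, with rim corners at about (10,150), (70,126), (125,243) and (76,264). s2 confirms the placement, and all lids are shut.

Run:
```python
from h import *
np.set_printoptions(precision=4,suppress=True)
i=np.load("w3.npy",allow_pickle=True).item()
T=onz("wrist",[(215,168),(306,168),(397,170),(487,172)],.0485,i); print("tabs",T)
B=onz("wrist",[(306,56),(308,82),(304,110),(307,134)],.023,i); print("bob",B)
Tr=onz("wrist",[(10,150),(70,126),(125,243),(76,264)],.034,i); print("tray",Tr.mean(0),Tr)
d=T[0]-T[3]; a=np.arctan2(-d[0],d[1]); print("org yaw",np.rad2deg(a),np.linalg.norm(d))
```

```text
tabs [[ 0.4719  0.1468  0.0485]
 [ 0.4735  0.0632  0.0485]
 [ 0.4735 -0.0202  0.0485]
 [ 0.4739 -0.104   0.0485]]
bob [[0.5745 0.0655 0.023 ]
 [0.5515 0.0633 0.023 ]
 [0.5261 0.0666 0.023 ]
 [0.504  0.0634 0.023 ]]
tray [0.4405 0.295  0.034 ] [[0.486  0.3512 0.034 ]
 [0.5086 0.2879 0.034 ]
 [0.3953 0.2437 0.034 ]
 [0.3721 0.2972 0.034 ]]
org yaw 0.4614308532202289 0.25082106663010983
```

```bash
cat > lid.py <<'E'
from h import *
tab=np.array([.4735,.0635]); r=.1225; hx=tab[0]+r; yaw=np.deg2rad(1); off=.012
def arc(th):
    return [hx-r*np.cos(th), tab[1]+ (r-r*np.cos(th))*np.sin(yaw), .0445+off+r*np.sin(th)]
E
python3 - <<'E'
from lid import *
np.set_printoptions(precision=3,suppress=True)
print([robot.ik(arc(t),down(yaw)) is not None for t in (0,1,2.2)])
robot.gripper_to(.045)
robot.move_ptp([*tab,.12],down(yaw))
print(robot.move_linear(arc(0),.08,threshold=10))
robot.gripper_to(0); s=robot.get_state(); print(s['opening'],s['grasp_force'])
for t in np.arange(.1,2.21,.15):
    robot.move_linear(arc(t),.1); s=robot.get_state()
    f=np.linalg.norm(s['force']); print(round(t,2),s['opening'],s['force'])
    if f>40 or s['opening']<.012: break
print(s['time'])
snap("scene","s3")
E
```

```text
[True, True, True]
False
0.015582369681547352 30.038796811318775
0.1 0.016003949575360006 [ 0.159 -2.535 -0.981]
0.25 0.015582637575245546 [-0.864 -5.015 -0.08 ]
0.4 0.015711932805287158 [-2.046 -4.77  -0.319]
0.55 0.015698160507506165 [-2.644 -5.697  1.059]
0.7 0.015407723944083613 [-3.371 -6.866  1.788]
0.85 0.015610815089910747 [-2.376 -7.86   3.496]
1.0 0.015998766113429385 [-2.768 -7.455  1.905]
1.15 0.015384555293942398 [-2.508 -8.629  1.635]
1.3 0.015640334732500958 [-1.061 -9.382  0.545]
1.45 0.015509202891294935 [-0.473 -8.902 -0.25 ]
1.6 0.01560154609950554 [ -1.223 -10.146   0.38 ]
1.75 0.016070168039504035 [ -0.564 -10.32    1.904]
1.9 0.015177011136022005 [  0.191 -10.584   4.499]
2.05 0.015730469895160637 [  0.778 -11.08    3.602]
2.2 0.01569834824033556 [  1.751 -11.876   4.759]
20.5333
```

View pics/s3.png

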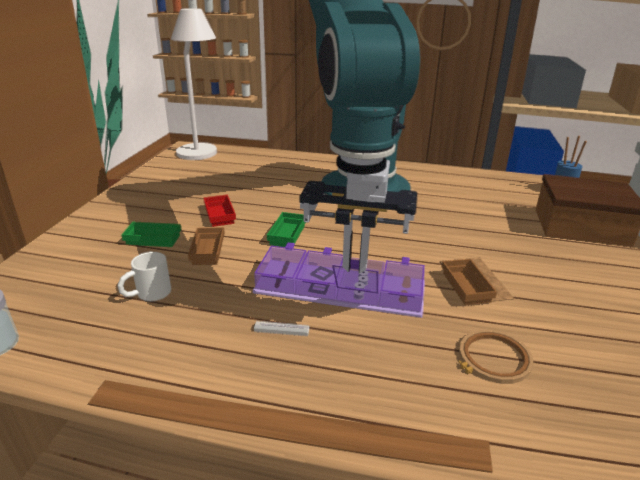

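The bobbin lid has gone back with the gripper near (357,275). The tray has been knocked towards the organiser, from about (476,272) to (470,281). I'll release the lid and look again.

Run:
```python
from lid import *
robot.gripper_to(.045); p=robot.get_state()['ee_pos']
robot.move_linear([p[0],p[1],.26],.15)
robot.move_ptp([.40,.15,.28],down(0))
im,i=snap("wrist","w4"); np.save("w4.npy",i,allow_pickle=True); print(robot.get_state()['time'])
```

```text
23.225
```

View pics/w4.png

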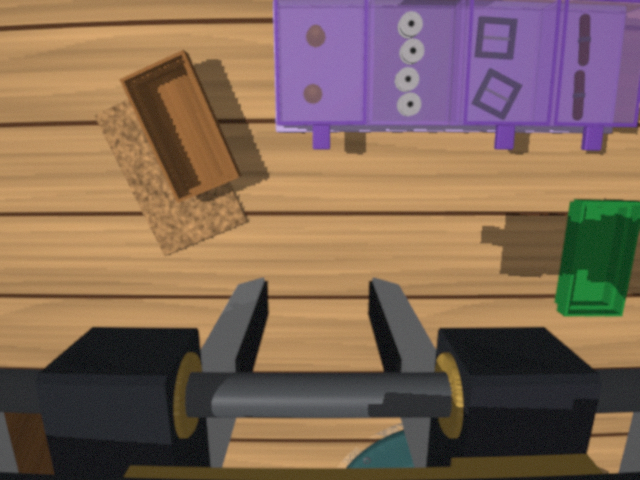

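The lid is fully open and the bobbins are clear at (411,23), (413,50), (407,79) and (409,104). The tray is shifted, with rim corners at (123,80), (184,52), (240,178) and (184,199). I'll put it back on the mat centre first.

Run:
```python
from h import *
np.set_printoptions(precision=4,suppress=True)
i=np.load("w4.npy",allow_pickle=True).item()
P=onz("wrist",[(123,80),(184,52),(240,178),(184,199)],.032,i)
c=P.mean(0); d=P[0]-P[3]+P[1]-P[2]; yaw=np.arctan2(d[1],d[0])
print(P,c,np.rad2deg(yaw),np.linalg.norm(d)/2)
print("bob",onz("wrist",[(411,23),(413,50),(407,79),(409,104)],.023,i))
assert abs(np.linalg.norm(d)/2-.124)<.01
robot.gripper_to(.092)
robot.move_ptp([c[0],c[1],.12],down(yaw))
print(robot.move_linear([c[0],c[1],.038],.08,threshold=8))
robot.gripper_to(0); s=robot.get_state(); print(s['opening'],s['grasp_force'])
robot.move_linear([c[0],c[1],.08],.1)
m=[.4404,.2995]; y=np.deg2rad(22.2)
robot.move_linear([*m,.07],.1,frame=down(y))
print(robot.move_linear([*m,.036],.03,threshold=4)); print(robot.get_state()['ee_pos'])
robot.gripper_to(.09); robot.move_linear([*m,.15],.12)
robot.move_ptp([.40,.15,.28],down(0)); robot.gripper_to(.032)
im,i=snap("wrist","w5"); np.save("w5.npy",i,allow_pickle=True); print(robot.get_state()['time'])
```

```text
[[0.5257 0.3309 0.032 ]
 [0.549  0.2721 0.032 ]
 [0.4344 0.2254 0.032 ]
 [0.4143 0.2812 0.032 ]] [0.4808 0.2774 0.032 ] 23.111990113374407 0.12284622099919018
bob [[0.5752 0.0651 0.023 ]
 [0.5517 0.0623 0.023 ]
 [0.5259 0.0669 0.023 ]
 [0.5033 0.0641 0.023 ]]
False
0.06552183852711033 29.941613897681236
True
[0.4403 0.2994 0.038 ]
32.425
```

View pics/w5.png

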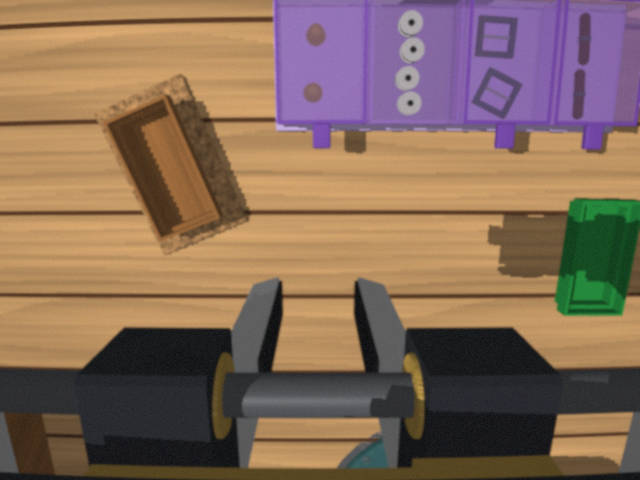

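The tray is centred on the mat again, rim centre about (166,167), and the bobbins haven't moved. I'll transfer them one by one.

```bash
cat > pick.py <<'E'
from h import *
B=np.array([[.5752,.0653],[.5516,.0628],[.526,.0667],[.5037,.0637]])
m=np.array([.4404,.2995]); y=np.deg2rad(22.2); ux=np.array([np.cos(y),np.sin(y)])
def pick(k):
    b=B[k]; robot.gripper_to(.032)
    robot.move_ptp([*b,.10],down(0))
    hit=robot.move_linear([*b,.0325],.08,threshold=10)
    robot.gripper_to(0); robot.move_linear([*b,.11],.15)
    s=robot.get_state(); print(k,hit,round(s['opening'],4),round(s['grasp_force'],1)); return .018<s['opening']<.024
def drop(slot):
    q=m+ux*slot
    robot.move_ptp([*q,.10],down(y)); s=robot.get_state(); print("  at tray",round(s['opening'],4))
    if s['opening']<.017: return False
    robot.move_linear([*q,.041],.1); robot.gripper_to(.0265); robot.pause(.2)
    robot.move_linear([*q,.10],.15); return True
E
python3 - <<'E'
from pick import *
for k,sl in zip((3,2,1,0),(-.039,-.013,.013,.039)):
    if not (pick(k) and drop(sl)): print("trouble",k); break
robot.move_ptp([.40,.15,.28],down(0))
snap("wrist","w6"); print(robot.get_state()['time'])
E
```

```text
3 False 0.0197 30.0
  at tray 0.0199
2 False 0.0201 30.0
  at tray 0.0199
1 False 0.0201 30.0
  at tray 0.0197
0 False 0.0198 30.0
  at tray 0.0198
58.125
```

View pics/w6.png

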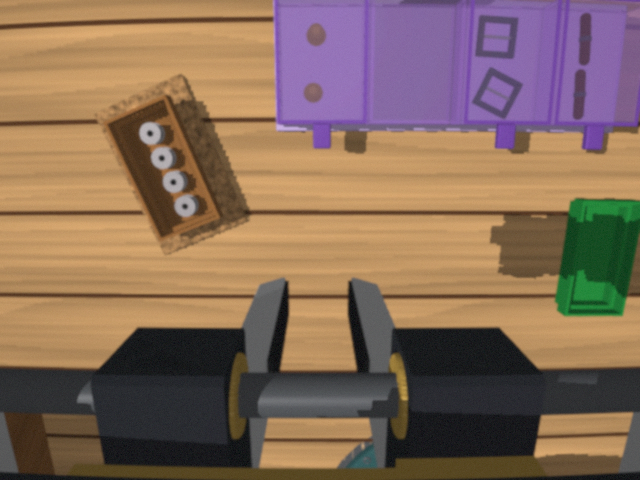

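All four bobbins lie in the tray, at (151,132), (162,157), (174,182) and (186,206), and the compartment is empty. Now I'll close the lid.

Run:
```python
from lid import *
import lid; lid.yaw=0.0; lid.tab=np.array([.4735,.0635])
np.set_printoptions(precision=2,suppress=True)
robot.gripper_to(.045)
a=np.array(arc(2.2))
robot.move_ptp([a[0],a[1],.26],down(0))
print(robot.move_linear(a,.08,threshold=8))
robot.gripper_to(0); s=robot.get_state(); print(s['opening'],s['grasp_force'])
if s['opening']>.012:
    for t in np.r_[np.arange(2.05,.09,-.15),.03,-.015]:
        robot.move_linear(arc(t),.1); s=robot.get_state()
        if np.linalg.norm(s['force'])>35 or s['opening']<.012: print("stop",t); break
    print(t,s['opening'],s['force'])
    robot.gripper_to(.045); robot.move_linear([*tab,.12],.15)
    robot.gripper_to(0)
    x=tab[0]+.0225
    robot.move_linear([x,tab[1],.09],.1)
    print(robot.move_linear([x,tab[1],.062],.03,threshold=6),robot.get_state()['ee_pos'])
    robot.move_linear([x,tab[1],.15],.15)
robot.move_ptp([.38,.05,.30],down(0)); print(robot.get_state()['time'])
a=snap("scene","s4")[0]; b=snap("side","d4")[0]
cv2.imwrite("pics/f.png",np.hstack([cv2.resize(a[200:400,100:550],(450,200)),b[140:340,200:550]])[:,:,::-1])
```

```text
False
0.015513304918247631 30.00042289495468
-0.015 0.016008715778606453 [-11.59  -6.51  21.68]
True [0.5  0.06 0.07]
72.3083
```

View pics/f.png

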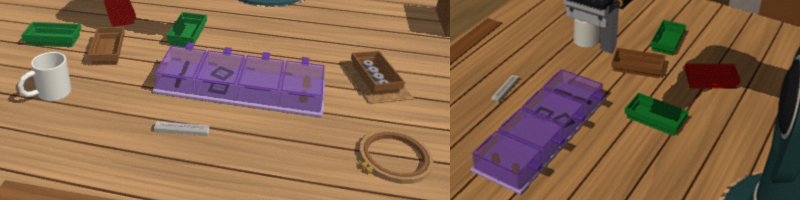

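The image shows the bobbin lid flush, its tab at (265,55) in line with the others. The tray with four bobbins is on the mat at (378,72), and the bystanders haven't moved.

```bash
python3 -c "
from rig import robot
print(robot.sign_off())"
```

```text
the job is handed in; nothing more can be done
None
```

The job is handed in, result not reported back: the upper tray stands centred on the mat with all four bobbins in it, every lid looks shut, and the lower tray and bystanders look undisturbed in the last picture.

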